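# Free the seized lock pin and take out the spent drying cartridge

### The job

The orange drying cartridge in the sloped gas console is spent and has to come out, but the T-handled lock pin of its keeper bar has seized: work the pin free by twisting it back and forth while easing it out along its own axis, without dragging, lifting or tipping the console, which only stands on the bench. Put the pin in the blue parts tray, swing the keeper bar back to upright or beyond, then lift the cartridge out and lay it in the orange tray. Leave everything else on the bench where it is, the fresh blue cartridge included.

Things in the scene. Friction and masses are not known exactly. Their poses are not given: they have to be found in the camera images.
- console: Light grey console, 242 mm deep (x), 220 wide (y), 4 kg, loose on four rubber feet. Origin: centre of its underside, z up; x points from its low front edge (x = -120 mm, 27 mm high) to its back. Its top is a panel sloping up 25 degrees along x, 83 mm above the origin; panel normal here: (-0.423, 0, 0.906). At y = 0 stand, along the slope: lock post 62 mm below the middle, cartridge at the middle, hinge post 78 mm above.
- pin_grip (a point): Centre of the lock pin's yellow T-handle, 44 mm long (x), 10 thick (y), 12 high (z). z: the pin's axis, out of the bore, along the panel normal (25 degrees off vertical). x: along the handle, in line with the bar at the start. Below: 16.5 mm of 12 mm neck, then a 30 mm wide, 3 mm flange resting on the bar, 25.5 mm below this point, then a 16 mm round-nosed shank. 0.14 kg.
- pin_mid (a point): Middle of the lock pin's length, on its axis, 33 mm below the handle's centre (axes as pin_grip). The pin is seized: pulled straight it resists with about 55 N, enough to drag and lift the console. Turning it takes about 0.45 N m, so grip it firmly; swung 0.5 to 0.7 rad to either side of its start while drawn out 2 to 3 mm per swing, it follows with about 20 N.
- pin_tip (a point): Nose of the lock pin's shank, 72 mm below the handle's centre. It sits 38 mm deep in the post's bore at the start. The pin is seized over its first 10 mm of travel, then slides out freely; it is clear of the post and the bar's eye after 52 mm.
- bore_mouth (a point): Centre of the top of the round lock post (27 mm wide), 41.5 mm above the panel, just under the keeper bar; z: along the bore, the panel normal; x: up the slope; y: as the console's y. The bore leaves the 16 mm shank 2 mm of play to each side.
- bar (a joint): Angle of the steel keeper bar in rad, 0 to 2.45: 0 = closed, parallel to the panel over the cartridge (its top 50 mm above the panel), held down by the pin's flange; grows as its front end is lifted up and back; 1.57 = square to the panel, 2.0 = upright. The hinge is stiff (about 2 N at the tab): the bar stays where it is left, and the pin may draw it up a little as it comes out.
- bar_hinge (a point): Middle of the keeper bar's hinge line, 46.5 mm above the panel; the hinge line runs along the console's y. The bar is 7 mm thick and 24 wide, 34 wide at the pin's eye, whose middle is 140 mm from the hinge.
- bar_tab (a point): Centre of the red tab at the bar's free end, 24 mm wide (y), 32 long (x), 7 thick (z), 170 mm from the hinge and 46.5 mm above the panel when closed. x: along the bar towards the hinge; y: the hinge line. Pinched by its sides, it can turn between the fingers as the bar swings.
- cartridge_mid (a point): Centre of the spent cartridge, 32 mm diameter, 110 mm long plus an 8 mm stub port at each end, orange filling; y: its axis, level, along the console's y. 0.10 to 0.17 kg. It lies loose under the bar on two black V-saddles 16 mm wide, centred 38 mm to either side, its axis 24 mm above the panel.
- parts_tray: Blue open tray for the pin, 190 (x) by 160 (y) mm outside, 30 high, 4 mm walls and floor, fixed. Origin: centre of its underside on the bench, z up. It may stand left or right of the console.
- spent_tray: Orange open tray for the spent cartridge, 190 (x) by 160 (y) mm outside, 50 high, 4 mm walls and floor, fixed. Origin: centre of its underside on the bench, z up. On the other side from the blue tray.
- fresh_cartridge: Fresh cartridge with blue filling, standing upright, 32 mm diameter, 126 high; leave it. Origin: centre of its foot.
- screwdriver: Screwdriver lying on the bench, 170 mm long; leave it.
- wrench: Wrench lying on the bench, 150 mm long; leave it.
- vial_rack: White rack of small vials, 70 by 120 mm, 47 high; leave it. Origin: centre of its underside.
- standard_bottle: Amber bottle, 60 mm diameter, 140 high; leave it. Origin: centre of its underside.
Not all that is in view belongs to the job. There is more than one size of the part that bears pin_grip; the job needs the middle-sized.

How it is judged:
By the outcome, as a careful person would: the job done as asked, in the order asked, and still so for the second after the job is handed in, with the robot touching nothing.
It also fails if it takes over 70 s, if anything falls off the work surface, if the arm or the gripper's body presses on something with over 40 N, if the wrist force passes 120 N, or if a joint passes its speed limit or range.

### The arm

A 7-joint arm with a two-finger parallel gripper is mounted at the origin on the work surface. World frame = base frame: x ahead of the robot, y to its left, z up, the work surface at z = 0. Lengths are in m, angles in rad, forces in N, time in s.
With the tool pointing down it reaches from about 0.35 to 0.9 m from the base axis. Payload 8.1 kg.
Tool frame: the origin (TCP) lies at the centre of the arm's flange, where the gripper is bolted on; the fingertips stand 173 mm ahead of it and the grasp point (between the pads) lies 155 mm ahead of it; y points along the fingers, x is the direction in which the jaws open and shut, and the axes are right-handed (so a half turn about y gives the same grasp; the last joint's range is limited). The gripper opens to 85 mm and grips with 20 to 120 N. Pads are 22 mm wide; open, the fingers measure 114 mm over their backs; the gripper's body (76 mm by 85 mm) begins 54 mm behind the grasp point. The pads swing forward as they close: fully open they stand 13 mm farther back than shut.
Start: joints at [1.101, 0.434, 0.025, 1.573, -0.012, 1.134, -0.075], TCP at [0.224, -0.583, 0.405] pointing down, gripper open.
Joint ranges: [-2.62, 2.62], [-0.44, 2.09], [-1.27, 1.32], [0.08, 2.57], [-1.32, 4.46], [0.12, 2], [-2.74, 2.74]. Speed limits (rad/s): [2.22, 2.22, 3.01, 3.01, 3.14, 3.14, 3.14].

### API

Orientations are given as a unit quaternion [x, y, z, w].
In Python, from station import status, cams, manip, spotter gives the robot as it stands.
- The arm moves only by the shell command python3 -m jog 'ROWS'. ROWS is JSON, one flat list of numbers, 7 for each row, row after row: the turn, a rotation vector about the tool's x, y, z in rad, then the shift along the tool's x, y, z in m, then the opening, from 0 (shut) to 1 (fully open). A call has 1 to 8 rows; each row is the pose to reach, as a shift and turn from the pose commanded when the call began, along the tool's axes at that moment; what a row does not reach only later rows make up. A row lasts 1/12 s, in which the tool goes at most 41.7 mm and 7.16 degrees, less where a joint would pass 70% of its speed; a pose out of reach is approached as far as the arm can. A call with a gripper value outside its range is refused whole. The fingers move at their own pace and stop on an object; the grip force is fixed at half the most. Time passes only in rows, so rows that repeat a pose let the fingers close. It gives the time, the measured TCP pose, the force and the opening at its end, in the units of the state.
- status.read_state(): the state, without advancing time (a new reading comes with each control period).
- cams.get_image(name): name is "side" or "top"; returns the picture (420x560x3 uint8, red, green, blue); there is no depth.
- cams.calibration(name): a dict with "fx", "fy", "cx", "cy" (pixels), "R" (3x3) and "t" (3): a world point X has camera coordinates R X + t. Camera axes: x right, y down, z forward; pixel columns grow to the right and rows downward; lengths in m; the calibration is good to about 2 mm. A picture is of the moment at which its call begins. calibration takes no time and is no camera call.
- manip.sign_off(): hands the job in, once; it reports no verdict.
Trained networks look in the newest picture that a camera, given by its name, has taken for a name from the list of things; names that differ only in an ending like _2 or _b are one class to them, and where a whole thing is asked for, a point or a joint stands for the part that bears it (a point fixed in the world has none). Each returns a list of dicts, best first, with "score" (0 to 1); they miss things now and then, are a little off and sometimes report something else, mostly with a low value. They report only what shows in the picture. A call takes as long as a camera call. They do not tell look-alikes from the thing itself.
- spotter.recognise(camera, name): "rect" ([left, top, width, height] in pixels, round what is visible of it).
- spotter.cut_out(camera, name): "region" (420x560 bool, what is visible of it) and "rect" ([left, top, width, height] in pixels, round what is visible of it).
- spotter.spot_point(camera, name): "xy" ([column, row] in pixels: a listed point, or the origin of a listed thing).
The state is a dict: "time_s": time; "joint_positions": joint angles; "dq": joint speeds; "joint_efforts": joint torques, N m; "eef_pos": TCP position; "tool_rot": TCP orientation; "contact_force": force on the tool from outside, world axes, zero at the start; "torque": the same for the moment, N m; "gripper_width": finger opening in m.
Only numpy, scipy, OpenCV 4.12 (cv2) and the standard library are available. Lean on these libraries where they do the work, as an engineer would, in place of code of your own. Each camera call takes 0.05 s, during which the arm holds its last target. There are 200 camera calls.

## Working session

There is one attempt and no reset: what is moved stays moved. The work goes in short steps, Python scripts to look and compute and a shell command to move; the robot and the scene stay as the last step left them, time stands still between calls to the robot, and variables do not carry over. Pictures are saved under pics/ and viewed, about 8 in all and at most 12, crops included, and the job is handed in when it is done.

```bash
ls; mkdir -p pics
python3 - <<'E'
from station import status,cams,manip,spotter
import cv2,numpy as np
print(status.read_state())
ims=[cams.get_image(n) for n in("side","top")]
for n,im in zip(("side","top"),ims):
    cv2.imwrite(f"pics/{n}0.png",im[:,:,::-1]); c=cams.calibration(n); print(n,c)
    for k in ["console","pin_grip","pin_mid","bore_mouth","bar_hinge","bar_tab","cartridge_mid","parts_tray","spent_tray","fresh_cartridge"]:
        try: print(k,[(np.round(d["xy"],1).tolist(),round(d["score"],2)) for d in spotter.spot_point(n,k)][:4])
        except Exception as e: print(k,e)
E
```

```text
pics
{'time_s': 0.0, 'joint_positions': array([ 1.10140208,  0.4352067 ,  0.02498331,  1.57412917, -0.01162365,
        1.1339872 , -0.07510971]), 'dq': array([-1.04458679e-03, -1.70591518e-03,  4.91151225e-04, -7.01762767e-04,
        9.13986035e-06,  1.86364337e-03,  1.07476720e-03]), 'joint_efforts': array([-6.33829150e-04, -6.70474005e+01,  1.02443554e+00, -3.16217172e+01,
        1.54943636e-02,  1.24001614e-02,  6.33537596e-07]), 'eef_pos': array([ 0.22402069, -0.58320994,  0.40392357]), 'tool_rot': array([-0.58250074,  0.40094408, -0.39997257,  0.58305976]), 'contact_force': array([-0.52423433, -0.10008285, -0.07618691]), 'torque': array([0.01396103, 0.08589459, 0.04372701]), 'gripper_width': 0.08564112899341945}
side {'fx': 386.662600573741, 'fy': 386.662600573741, 'cx': 277.96187623637724, 'cy': 213.57707568127233, 'R': array([[-0.85137237, -0.52415848,  0.02056629],
       [-0.33224253,  0.50848051, -0.7943944 ],
       [ 0.405931  , -0.68315844, -0.607054  ]]), 't': array([0.3735144 , 0.24728644, 0.77601094])}
console [([218.5, 234.6], 0.64)]
pin_grip [([297.2, 399.9], 0.7
[... 661 characters left out ...]
7600649e-03, -7.17835115e-02],
       [ 7.17817112e-02, -5.47519936e-04, -9.97420215e-01]]), 't': array([4.95827113e-04, 4.68250332e-01, 1.19314025e+00])}
console [([271.2, 164.0], 0.87)]
pin_grip [([271.4, 192.1], 0.68), ([276.0, 238.6], 0.52), ([175.2, 293.3], 0.5)]
pin_mid [([236.2, 242.3], 0.66), ([273.3, 162.5], 0.61), ([276.0, 230.5], 0.6), ([270.0, 185.3], 0.53)]
bore_mouth [([268.2, 186.4], 0.44)]
bar_hinge [([266.1, 137.8], 0.98)]
bar_tab [([268.5, 192.6], 0.77)]
cartridge_mid [([272.0, 162.1], 0.81), ([267.6, 185.6], 0.65), ([377.9, 151.1], 0.39)]
parts_tray [([380.4, 224.4], 0.96)]
spent_tray [([170.2, 219.4], 0.84), ([270.2, 192.1], 0.36)]
fresh_cartridge [([238.8, 240.4], 0.46)]
```

View pics/side0.png

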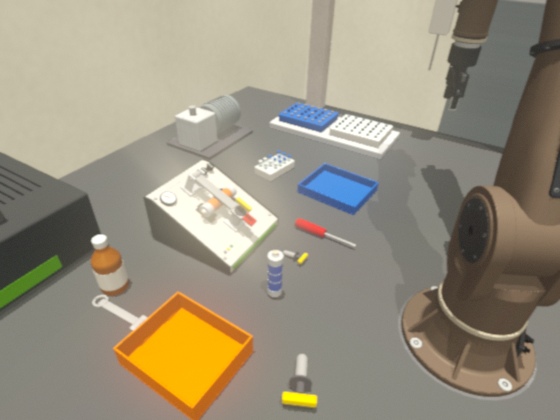

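View pics/top0.png

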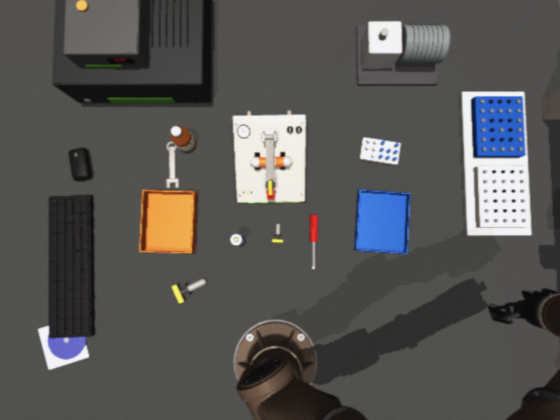

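```bash
cat > h.py <<'E'
import numpy as np,cv2
from scipy.spatial.transform import Rotation as Ro
from scipy.optimize import least_squares
from station import status,cams,manip,spotter
np.set_printoptions(precision=4,suppress=True)
a=np.radians(25);u=np.array([np.cos(a),0,np.sin(a)]);n=np.array([-np.sin(a),0,np.cos(a)]);M=np.array([0,0,.083])
L=dict(console=0*M,pin_grip=M-.062*u+.0755*n,pin_mid=M-.062*u+.0425*n,bore_mouth=M-.062*u+.0415*n,bar_hinge=M+.078*u+.0465*n,bar_tab=M-.092*u+.0465*n,cartridge_mid=M+.024*n)
C={k:cams.calibration(k) for k in("side","top")}
def proj(c,X):
    c=C[c];p=c["R"]@np.asarray(X)+c["t"];return np.array([c["fx"]*p[0]/p[2]+c["cx"],c["fy"]*p[1]/p[2]+c["cy"]])
def ray(c,xy):
    c=C[c];d=c["R"].T@np.array([(xy[0]-c["cx"])/c["fx"],(xy[1]-c["cy"])/c["fy"],1]);return -c["R"].T@c["t"],d
def onz(c,xy,z):
    o,d=ray(c,xy);return o+d*(z-o[2])/d[2]
def tri(pa,pb):
    (o1,d1),(o2,d2)=ray("side",pa),ray("top",pb);A=np.stack([d1,-d2],1);s=np.linalg.lstsq(A,o2-o1,rcond=None)[0]
    p,q=o1+s[0]*d1,o2+s[1]*d2;return (p+q)/2,np.linalg.norm(p-q)
def W(pose,X): return np.array([pose[0],pose[1],0])+Ro.from_euler("z",pose[2]).apply(X)
def pose():
    s=status.read_state();return s["eef_pos"],Ro.from_quat(s["tool_rot"]),s
def goto(grasp,R):
    """delta in tool axes to bring grasp point (155 mm ahead) to 'grasp' with rotation R"""
    p,R0,s=pose();tcp=np.asarray(grasp)-.155*R.as_matrix()[:,2]
    print("turn",(R0.inv()*R).as_rotvec(),"shift",R0.inv().apply(tcp-p),"tcp",tcp)
E
python3 - <<'E'
from h import *
obs={"side":{"console":[218.5,234.6],"pin_grip":[242.7,206.7],"pin_mid":[240.9,212.3],"bore_mouth":[240.4,211.3],"bar_hinge":[195.6,174.8],"bar_tab":[250.5,219.8],"cartridge_mid":[217.2,200.8]},
"top":{"console":[271.2,164],"pin_grip":[271.4,192.1],"pin_mid":[270,185.3],"bore_mouth":[268.2,186.4],"bar_hinge":[266.1,137.8],"bar_tab":[268.5,192.6],"cartridge_mid":[272,162.1]}}
f=lambda p:np.concatenate([proj(c,W(p,L[k]))-o for c in obs for k,o in obs[c].items()])
r=least_squares(f,[.6,0,0],loss="soft_l1");print(r.x);print(np.round(f(r.x).reshape(-1,2),1).tolist())
p=r.x
for c,(x0,y0,w,h) in {"side":(135,140,160,140),"top":(220,95,110,120)}.items():
    im=cv2.imread(f"pics/{c}0.png");s=5;cr=cv2.resize(im[y0:y0+h,x0:x0+w],None,fx=s,fy=s,interpolation=cv2.INTER_CUBIC)
    for k in L:
        q=((proj(c,W(p,L[k]))-[x0,y0]+.5)*s).astype(int);cv2.circle(cr,tuple(map(int,q)),3,(255,0,255),-1)
    for X in[(-.12,-.11,.027),(-.12,.11,.027),(.12,.11,.139),(.12,-.11,.139)]:
        q=((proj(c,W(p,X))-[x0,y0]+.5)*s).astype(int);cv2.circle(cr,tuple(map(int,q)),3,(0,255,0),-1)
    cv2.imwrite(f"pics/{c}c.png",cr[:600,:800])
_,R0,_=pose();print(R0.as_matrix())
for c in L:print(c,W(p,L[c]))
E
python3 -c "
import cv2,numpy as np;a=cv2.imread('pics/sidec.png');b=cv2.imread('pics/topc.png');f=lambda i:cv2.resize(i,(400,int(i.shape[0]*400/i.shape[1])))
a,b=f(a),f(b);h=max(len(a),len(b));z=np.zeros((h,800,3),'uint8');z[:len(a),:400]=a;z[:len(b),400:]=b;cv2.imwrite('pics/both.png',z)"
```

```text
[0.6155 0.0143 0.0271]
[[-0.7, -2.0], [1.5, -2.3], [-1.2, 0.4], [-0.8, 1.7], [0.5, 1.0], [-0.6, -0.2], [0.8, 0.6], [-1.4, 2.3], [-1.2, -3.8], [0.2, -0.3], [2.0, -1.5], [2.4, 0.1], [2.0, 2.4], [-2.5, 0.9]]
[[ 0.3586  0.      0.9335]
 [-0.9335 -0.      0.3586]
 [ 0.0001 -1.      0.    ]]
console [0.6155 0.0143 0.    ]
pin_grip [0.5275 0.0119 0.1252]
pin_mid [0.5414 0.0123 0.0953]
bore_mouth [0.5418 0.0123 0.0944]
bar_hinge [0.6665 0.0157 0.1581]
bar_tab [0.5125 0.0115 0.0863]
cartridge_mid [0.6054 0.014  0.1048]
```

View pics/both.png

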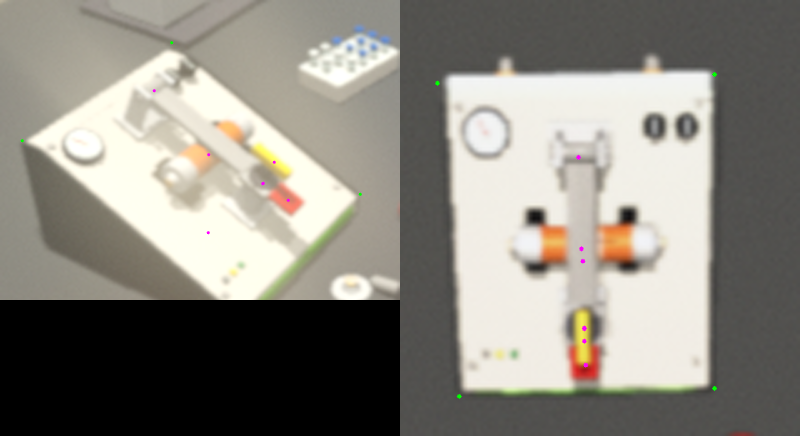

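```bash
sed -i 's/R.as_matrix()\[:,2\]/R.as_matrix()[:,1]/' h.py
cat >> h.py <<'E'
def rot(jaw,app):
    """R with tool x=jaw, tool y=app"""
    x=jaw/np.linalg.norm(jaw);y=app-x*(app@x);y/=np.linalg.norm(y);return Ro.from_matrix(np.stack([x,y,np.cross(x,y)],1))
E
python3 - <<'E'
from h import *
t=.121
hz=lambda x:.083+x*np.tan(a)
c=lambda x,y:np.array([x,y,hz(x)])
obs=[("top",c(t,.11),(232.9,116.2)),("top",c(t,-.11),(306.4,114.8)),("top",c(-t,.11),(237.3,202.5)),("top",c(-t,-.11),(305.3,201.7)),("top",L["pin_grip"],(270.3,188.)),("top",L["pin_grip"],(270.3,188.)),
("side",L["pin_grip"],(243.4,204)),("side",L["pin_grip"],(243.4,204)),("side",c(t,-.11),(206.2,160.8)),("side",c(t,.11),(144.6,197.2)),("side",c(-t,-.11),(279,222)),("side",L["bar_tab"],(250.5,219.8)),("top",L["bar_hinge"],(269,138.5))]
f=lambda p:np.concatenate([proj(q,W(p,X))-o for q,X,o in obs])
r=least_squares(f,[.6,0,0],loss="soft_l1");p=r.x;print(p);print(np.round(f(p).reshape(-1,2),1).tolist())
print("tri grip",tri((243.4,204),(270.3,188.)))
for k in L:print(k,W(p,L[k]))
Rz=Ro.from_euler("z",p[2])
for s in(1,-1):
    R=rot(s*Rz.apply([0,1,0]),-Rz.apply(n));goto(W(p,L["pin_grip"])+.06*Rz.apply(n),R)
for k,cc,xy in[("parts","top",(382,221)),("spent","top",(168,221))]:print(k,onz(cc,xy,.03))
np.save("pose.npy",p)
E
```

```text
[0.6157 0.0127 0.0076]
[[-1.7, -0.1], [1.0, 0.4], [-1.7, 0.8], [0.5, 0.7], [-0.1, 0.3], [-0.1, 0.3], [0.7, 0.4], [0.7, 0.4], [-1.8, -4.9], [-1.1, -2.9], [0.3, -4.1], [-0.8, -0.2], [0.5, -0.7]]
tri grip (array([0.5288, 0.012 , 0.1259]), np.float64(0.0012424856277349862))
console [0.6157 0.0127 0.    ]
pin_grip [0.5276 0.012  0.1252]
pin_mid [0.5416 0.0121 0.0953]
bore_mouth [0.542  0.0121 0.0944]
bar_hinge [0.6668 0.0131 0.1581]
bar_tab [0.5127 0.0119 0.0863]
cartridge_mid [0.6056 0.0126 0.1048]
turn [-0.1095 -2.7227 -0.6036] shift [-0.4789  0.0846  0.4118] tcp [0.4368 0.0113 0.3201]
turn [ 0.4316  0.3535 -0.0783] shift [-0.4789  0.0846  0.4118] tcp [0.4368 0.0113 0.3201]
parts [ 0.4359 -0.3348  0.03  ]
spent [0.4391 0.3318 0.03  ]
```

```bash
python3 -m jog '[0.2,0.17,-0.04,-0.24,0.0,0.206,0.6, 0.2,0.17,-0.04,-0.24,0.0,0.206,0.6, 0.2,0.17,-0.04,-0.24,0.0,0.206,0.6, 0.2,0.17,-0.04,-0.24,0.0,0.206,0.6, 0.2,0.17,-0.04,-0.24,0.0,0.206,0.6, 0.2,0.17,-0.04,-0.24,0.0,0.206,0.6, 0.2,0.17,-0.04,-0.24,0.0,0.206,0.6, 0.2,0.17,-0.04,-0.24,0.0,0.206,0.6]'
cat > g.py <<'E'
from h import *
import sys
p=np.load("pose.npy");Rz=Ro.from_euler("z",p[2]);N=Rz.apply(n);U=Rz.apply(u);Y=Rz.apply([0,1,0])
grip=W(p,L["pin_grip"])+[.0008,0,.0004]
RG=rot(-Y,-N)
def rep():
    P,R,s=pose();print("t",s["time_s"],"q",s["joint_positions"],"F",s["contact_force"],"T",s["torque"],"w",s["gripper_width"]);print("grasp pt",P+.155*R.as_matrix()[:,1],"tooly",R.as_matrix()[:,1])
E
python3 -c "
from g import *
rep();goto(grip+.05*N,RG)"
```

```text
time_s: 1.77
eef_pos: [0.3312, -0.2815, 0.4049]
tool_rot: [-0.494, 0.394, -0.497, 0.595]
contact_force: [0.2, 0.3, 0.5]
gripper_width: 0.0509
t 1.7667 q [ 0.8021  0.095  -0.173   2.0548 -0.1578  0.8452 -0.6442] F [0.2319 0.3165 0.471 ] T [-0.0375  0.2289 -0.0084] w 0.050912442032299124
grasp pt [ 0.3625 -0.2787  0.2531] tooly [ 0.2019  0.0181 -0.9792]
turn [ 0.2306  0.1874 -0.0386] shift [-0.2675  0.1192  0.1447] tcp [0.4418 0.0113 0.3114]
```

```bash
python3 -m jog '[0.23,0.187,-0.039,-0.2675,0.08,0.1447,0.6, 0.23,0.187,-0.039,-0.2675,0.08,0.1447,0.6, 0.23,0.187,-0.039,-0.2675,0.08,0.1447,0.6, 0.23,0.187,-0.039,-0.2675,0.08,0.1447,0.6, 0.23,0.187,-0.039,-0.2675,0.08,0.1447,0.6, 0.23,0.187,-0.039,-0.2675,0.08,0.1447,0.6, 0.23,0.187,-0.039,-0.2675,0.119,0.1447,0.6, 0.23,0.187,-0.039,-0.2675,0.119,0.1447,0.6]'
python3 - <<'E'
from g import *
rep();goto(grip,RG)
ims=[cams.get_image(n) for n in("side","top")]
s,t=[i[:,:,::-1] for i in ims]
a=cv2.resize(s[130:260,170:300],(400,400),interpolation=cv2.INTER_CUBIC);b=cv2.resize(t[100:230,205:335],(400,400),interpolation=cv2.INTER_CUBIC)
cv2.imwrite("pics/b1.png",np.hstack([a,b]))
E
```

```text
time_s: 2.43
eef_pos: [0.4257, -0.0317, 0.3367]
tool_rot: [-0.381, 0.378, -0.596, 0.597]
contact_force: [0.9, -1.2, -0.7]
gripper_width: 0.0512
t 2.4333 q [ 0.2941  0.1228 -0.3852  2.2812  0.2584  0.3207 -1.8734] F [ 0.8961 -1.166  -0.7301] T [-0.0717  0.4587 -0.0456] w 0.051213473572591796
grasp pt [ 0.4912 -0.032   0.1963] tooly [ 0.4225 -0.0016 -0.9064]
turn [ 0.0002 -0.0028  0.0047] shift [-0.0433  0.0797  0.0041] tcp [0.4629 0.0115 0.2661]
```

View pics/b1.png

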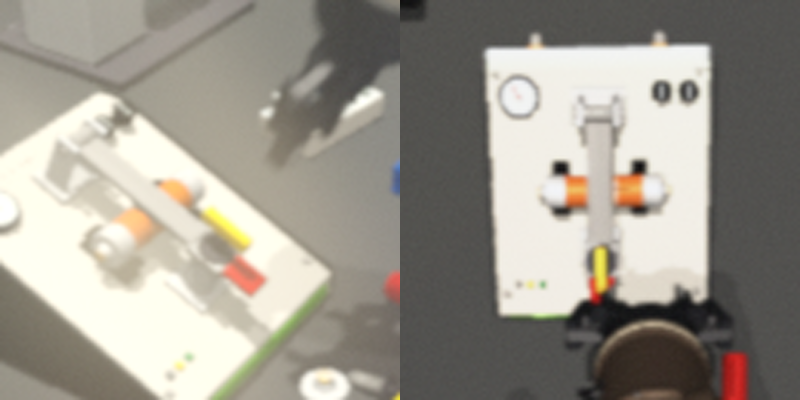

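```bash
python3 -m jog '[0,-0.003,0.005,-0.0433,0.03,0.004,0.6, 0,-0.003,0.005,-0.0433,0.03,0.004,0.6, 0,-0.003,0.005,-0.0433,0.03,0.004,0.6, 0,-0.003,0.005,-0.0433,0.03,0.004,0.6, 0,-0.003,0.005,-0.0433,0.03,0.004,0.6, 0,-0.003,0.005,-0.0433,0.03,0.004,0.6]'
python3 - <<'E'
from g import *
rep();goto(grip,RG)
ims=[cams.get_image(n) for n in("side","top")]
s,t=[i[:,:,::-1] for i in ims]
a=cv2.resize(s[120:250,190:320],(400,400),interpolation=cv2.INTER_CUBIC);b=cv2.resize(t[130:260,205:335],(400,400),interpolation=cv2.INTER_CUBIC)
cv2.imwrite("pics/b2.png",np.hstack([a,b]))
E
```

```text
time_s: 3.03
eef_pos: [0.4411, 0.0086, 0.3112]
tool_rot: [-0.382, 0.38, -0.595, 0.597]
contact_force: [-0.3, 0.7, 0.8]
gripper_width: 0.0513
t 3.0333 q [ 0.0813  0.1836 -0.2842  2.2914  0.4885  0.2759 -2.1978] F [-0.3496  0.7177  0.7846] T [-0.052   0.4592  0.0449] w 0.051294629975546555
grasp pt [0.5063 0.0088 0.1706] tooly [ 0.4204  0.0014 -0.9073]
turn [ 0.0024 -0.0021  0.0018] shift [-0.0029  0.0501  0.0009] tcp [0.4629 0.0115 0.2661]
```

View pics/b2.png

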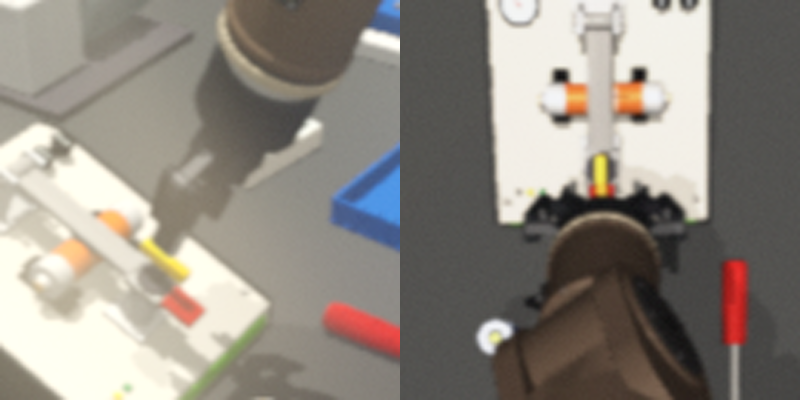

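```bash
python3 -m jog '[0,0.12,0,-0.003,0,0,0.6, 0,0.12,0,-0.003,0,0,0.6]'; python3 -c "
from g import *
rep()"
```

```text
time_s: 3.3
eef_pos: [0.4412, 0.0121, 0.3111]
tool_rot: [0.343, -0.416, 0.617, -0.572]
contact_force: [0.3, -0.2, 0.2]
gripper_width: 0.0512
t 3.3 q [ 0.0416  0.1812 -0.2502  2.2934  0.4772  0.2732 -2.3212] F [ 0.2745 -0.1748  0.1586] T [-0.0126  0.4933 -0.0522] w 0.051171876413867945
grasp pt [0.5064 0.0124 0.1705] tooly [ 0.4207  0.002  -0.9072]
```

So negative y-turn raises q7. Flip by half a turn (−3.26 in total).

```bash
python3 -m jog '[0,-0.96,0,0,0,0,0.6, 0,-0.96,0,0,0,0,0.6, 0,-0.96,0,0,0,0,0.6, 0,-0.96,0,0,0,0,0.6, 0,-0.96,0,0,0,0,0.6, 0,-0.96,0,0,0,0,0.6, 0,-0.96,0,0,0,0,0.6, 0,-0.96,0,0,0,0,0.6]'
python3 -m jog '[0,-0.96,0,0,0,0,0.6, 0,-0.96,0,0,0,0,0.6, 0,-0.96,0,0,0,0,0.6, 0,-0.96,0,0,0,0,0.6, 0,-0.96,0,0,0,0,0.6, 0,-0.96,0,0,0,0,0.6, 0,-0.96,0,0,0,0,0.6, 0,-0.96,0,0,0,0,0.6]'
python3 -m jog '[0,-0.96,0,0,0,0,0.6, 0,-0.96,0,0,0,0,0.6, 0,-0.96,0,0,0,0,0.6, 0,-0.96,0,0,0,0,0.6, 0,-0.96,0,0,0,0,0.6, 0,-0.96,0,0,0,0,0.6, 0,-0.96,0,0,0,0,0.6, 0,-0.96,0,0,0,0,0.6]'
sed -i 's/^RG=.*/RG=rot(Y,-N)/' g.py
python3 -c "
from g import *
rep();goto(grip,RG);goto(grip+.05*N,RG)"
```

```text
time_s: 3.97
eef_pos: [0.4412, 0.0121, 0.311]
tool_rot: [-0.593, 0.099, -0.384, 0.701]
contact_force: [-0.9, 0.6, 0.6]
gripper_width: 0.0512
time_s: 4.63
eef_pos: [0.4412, 0.0121, 0.311]
tool_rot: [0.703, 0.236, 0.067, -0.667]
contact_force: [-0.4, 0.4, -0.4]
gripper_width: 0.0509
time_s: 5.3
eef_pos: [0.4412, 0.012, 0.311]
tool_rot: [0.655, 0.517, -0.266, -0.483]
contact_force: [0.5, -0.0, -0.8]
gripper_width: 0.0519
t 5.3 q [ 0.6123  0.2914 -0.918   2.2557  0.912   0.4174  0.1752] F [ 0.5172 -0.0101 -0.8137] T [ 0.0059  0.4415 -0.0024] w 0.05189600300980934
grasp pt [0.5064 0.0123 0.1704] tooly [ 0.4205  0.0017 -0.9073]
turn [-0.0021 -0.3729 -0.0019] shift [-0.0003  0.0499 -0.001 ] tcp [0.4629 0.0115 0.2661]
turn [-0.0021 -0.3729 -0.0019] shift [-0.0004 -0.0001 -0.0009] tcp [0.4418 0.0113 0.3114]
```

```bash
python3 -m jog '[-0.002,-0.373,-0.002,0,0,-0.001,0.6, -0.002,-0.373,-0.002,0,0,-0.001,0.6, -0.002,-0.373,-0.002,0,0,-0.001,0.6, -0.002,-0.373,-0.002,0,0,-0.001,0.6, -0.002,-0.373,-0.002,0,0.02,-0.001,0.6, -0.002,-0.373,-0.002,0,0.03,-0.001,0.6, -0.002,-0.373,-0.002,0,0.04,-0.001,0.6, -0.002,-0.373,-0.002,0,0.048,-0.001,0.6]'
python3 - <<'E'
from g import *
rep();goto(grip,RG)
ims=[cams.get_image(n) for n in("side","top")]
s,t=[i[:,:,::-1] for i in ims]
a=cv2.resize(s[130:260,180:310],(400,400),interpolation=cv2.INTER_CUBIC);b=cv2.resize(t[130:260,205:335],(400,400),interpolation=cv2.INTER_CUBIC)
cv2.imwrite("pics/b3.png",np.hstack([a,b]))
E
```

```text
time_s: 5.97
eef_pos: [0.4625, 0.012, 0.2671]
tool_rot: [0.596, 0.596, -0.378, -0.382]
contact_force: [-0.4, -0.3, -0.1]
gripper_width: 0.0511
t 5.9667 q [ 0.511   0.4056 -0.8341  2.2634  1.2292  0.4076  0.2376] F [-0.3562 -0.3146 -0.0605] T [-0.0124  0.4439  0.0123] w 0.05108717025076029
grasp pt [0.5279 0.0126 0.1266] tooly [ 0.422   0.0037 -0.9066]
turn [-0.0006 -0.0123  0.0005] shift [-0.0005  0.0011 -0.    ] tcp [0.4629 0.0115 0.2661]
```

View pics/b3.png

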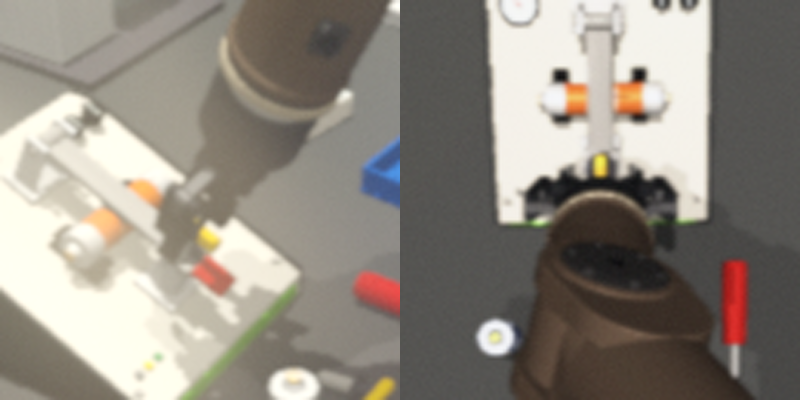

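```bash
python3 -m jog '[0,-0.012,0,0,0,0,0, 0,-0.012,0,0,0,0,0, 0,-0.012,0,0,0,0,0, 0,-0.012,0,0,0,0,0, 0,-0.012,0,0,0,0,0, 0,-0.012,0,0,0,0,0]'
python3 -c "
from g import *
rep();goto(grip,RG)"
```

```text
time_s: 6.57
eef_pos: [0.4622, 0.0126, 0.2682]
tool_rot: [0.594, 0.599, -0.382, -0.378]
contact_force: [-3.1, -0.3, 6.1]
gripper_width: 0.0087
t 6.5667 q [ 0.514   0.4043 -0.8392  2.2631  1.2273  0.4094  0.2533] F [-3.1108 -0.2923  6.092 ] T [-0.1389  0.5088 -0.0252] w 0.00873385646134352
grasp pt [0.5278 0.0132 0.1277] tooly [ 0.4232  0.0038 -0.906 ]
turn [0.0006 0.0026 0.0006] shift [-0.0011  0.0022  0.0003] tcp [0.4629 0.0115 0.2661]
```

```bash
python3 -m jog '[0,0.12,0,0,-0.0005,0,0, 0,0.24,0,0,-0.001,0,0, 0,0.36,0,0,-0.0015,0,0, 0,0.48,0,0,-0.002,0,0, 0,0.6,0,0,-0.0025,0,0, 0,0.48,0,0,-0.0025,0,0, 0,0.36,0,0,-0.003,0,0, 0,0.24,0,0,-0.003,0,0]'
python3 -c "
from g import *
rep();goto(grip,RG)"
```

```text
time_s: 7.23
eef_pos: [0.461, 0.012, 0.2699]
tool_rot: [0.634, 0.55, -0.31, -0.446]
contact_force: [5.5, -1.3, -10.2]
gripper_width: 0.0086
t 7.2333 q [ 0.4979  0.3907 -0.814   2.2645  1.1961  0.3951  0.0454] F [  5.4687  -1.2707 -10.1662] T [ 0.1637  0.1614 -0.4094] w 0.008640087771009719
grasp pt [0.5263 0.0126 0.1293] tooly [ 0.4211  0.0039 -0.907 ]
turn [-0.0017 -0.2336  0.0006] shift [-0.0005  0.0042 -0.0003] tcp [0.4629 0.0115 0.2661]
```

```bash
python3 -m jog '[0,-0.12,0,0,-0.0004,0,0, 0,-0.24,0,0,-0.0008,0,0, 0,-0.36,0,0,-0.0012,0,0, 0,-0.48,0,0,-0.0016,0,0, 0,-0.6,0,0,-0.002,0,0, 0,-0.72,0,0,-0.0024,0,0, 0,-0.84,0,0,-0.0027,0,0, 0,-0.76,0,0,-0.0027,0,0]'
python3 -c "
from g import *
rep();goto(grip,RG)"
python3 -m jog '[0,0.12,0,0,-0.0004,0,0, 0,0.24,0,0,-0.0008,0,0, 0,0.36,0,0,-0.0012,0,0, 0,0.48,0,0,-0.0016,0,0, 0,0.6,0,0,-0.002,0,0, 0,0.72,0,0,-0.0024,0,0, 0,0.84,0,0,-0.0027,0,0, 0,0.96,0,0,-0.003,0,0]'
python3 -c "
from g import *
rep();goto(grip,RG)"
```

```text
time_s: 7.9
eef_pos: [0.4599, 0.0118, 0.2721]
tool_rot: [0.471, 0.678, -0.525, -0.208]
contact_force: [7.4, -0.3, -13.5]
gripper_width: 0.0087
t 7.9 q [ 0.5893  0.4243 -0.9352  2.2589  1.2309  0.455   0.7912] F [  7.3833  -0.2626 -13.5256] T [-0.254   0.1543  0.347 ] w 0.008725602567645253
grasp pt [0.5251 0.0125 0.1314] tooly [ 0.4208  0.0044 -0.9071]
turn [-0.0016  0.5352  0.0017] shift [-0.0004  0.0067 -0.0001] tcp [0.4629 0.0115 0.2661]
time_s: 8.57
eef_pos: [0.4584, 0.012, 0.2745]
tool_rot: [0.663, 0.5, -0.242, -0.502]
contact_force: [12.0, 0.7, -23.9]
gripper_width: 0.0089
t 8.5667 q [ 0.4847  0.3695 -0.7921  2.2661  1.1451  0.3805 -0.119 ] F [ 12.0396   0.7009 -23.9389] T [0.1427 0.1211 0.4623] w 0.008871550759518147
grasp pt [0.5235 0.0127 0.1339] tooly [ 0.4203  0.0046 -0.9074]
turn [-0.0028 -0.4438  0.0009] shift [-0.0002  0.0096 -0.0008] tcp [0.4629 0.0115 0.2661]
```

```bash
python3 -m jog '[0,-0.0,0,0,0,0,0, 0,-0.12,0,0,0,0,0, 0,-0.24,0,0,-0.0003,0,0, 0,-0.36,0,0,-0.0006,0,0, 0,-0.48,0,0,-0.001,0,0, 0,-0.6,0,0,-0.0014,0,0, 0,-0.72,0,0,-0.0017,0,0, 0,-0.84,0,0,-0.002,0,0]'
python3 -c "
from g import *
rep();goto(grip,RG)"
python3 -m jog '[0,-0.1,0,0,-0.0002,0,0, 0,-0.1,0,0,-0.0002,0,0, 0,0.02,0,0,-0.0004,0,0, 0,0.14,0,0,-0.0008,0,0, 0,0.26,0,0,-0.0012,0,0, 0,0.38,0,0,-0.0016,0,0, 0,0.5,0,0,-0.002,0,0, 0,0.62,0,0,-0.0024,0,0]'
python3 -c "
from g import *
rep();goto(grip,RG)"
```

```text
time_s: 9.23
eef_pos: [0.4576, 0.0119, 0.2765]
tool_rot: [0.504, 0.663, -0.494, -0.251]
contact_force: [9.5, 0.4, -22.4]
gripper_width: 0.0089
t 9.2333 q [ 0.595   0.4107 -0.938   2.259   1.1994  0.4509  0.6906] F [  9.5048   0.4371 -22.4122] T [ 0.428   0.1796 -0.1173] w 0.008896756858409833
grasp pt [0.5228 0.0126 0.1359] tooly [ 0.4205  0.0046 -0.9073]
turn [-0.002   0.4064  0.0018] shift [-0.0005  0.0117 -0.0002] tcp [0.4629 0.0115 0.2661]
time_s: 9.9
eef_pos: [0.4566, 0.0124, 0.2797]
tool_rot: [0.633, 0.553, -0.313, -0.443]
contact_force: [-2.3, 0.5, 2.1]
gripper_width: 0.0091
t 9.9 q [ 0.5262  0.3695 -0.8437  2.2632  1.137   0.4014  0.1105] F [-2.2637  0.5275  2.1252] T [-0.0512  0.643  -0.0548] w 0.009092520818264402
grasp pt [0.522  0.0129 0.1392] tooly [ 0.4223  0.0038 -0.9064]
turn [-0.0004 -0.2236  0.0006] shift [-0.0009  0.015  -0.0002] tcp [0.4629 0.0115 0.2661]
```

```bash
python3 -m jog '[0,-0.11,0,0,-0.003,0,0, 0,-0.22,0,0,-0.008,0,0, 0,-0.22,0,0,-0.014,0,0, 0,-0.22,0,0,-0.02,0,0, 0,-0.22,0,0,-0.027,0,0, 0,-0.22,0,0,-0.034,0,0, 0,-0.22,0,0,-0.042,0,0, 0,-0.22,0,0,-0.05,0,0]'
python3 - <<'E'
from g import *
rep();goto(grip,RG)
ims=[cams.get_image(n) for n in("side","top")]
s,t=[i[:,:,::-1] for i in ims]
a=cv2.resize(s[130:260,170:300],(400,400),interpolation=cv2.INTER_CUBIC);b=cv2.resize(t[130:260,205:335],(400,400),interpolation=cv2.INTER_CUBIC)
cv2.imwrite("pics/b4.png",np.hstack([a,b]))
E
```

```text
time_s: 10.57
eef_pos: [0.4351, 0.0123, 0.3251]
tool_rot: [0.593, 0.599, -0.382, -0.378]
contact_force: [0.0, 0.3, -1.2]
gripper_width: 0.0086
t 10.5667 q [ 0.7365  0.2897 -1.0568  2.2455  0.8814  0.4611  0.5864] F [ 0.0185  0.3375 -1.1515] T [0.0342 0.5972 0.0224] w 0.008592838794387634
grasp pt [0.5005 0.0129 0.1845] tooly [ 0.4218  0.004  -0.9067]
turn [-0.0009  0.0027  0.0008] shift [-0.001   0.0652 -0.0003] tcp [0.4629 0.0115 0.2661]
```

View pics/b4.png

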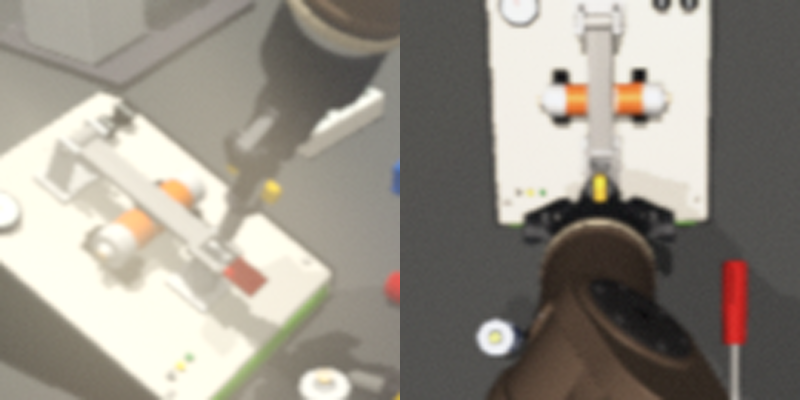

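Run:
```python
from g import *
RP=Ro.from_euler("z",-.64)*RG
c=np.array([.436,-.335,0])
print("grasp target");gt=c+[.008,-.006,.09]
goto(np.array([.47,-.12,.29]),Ro.from_euler("z",-.3)*RG)
goto(gt+[0,0,.15],RP);goto(gt,RP)
```

```text
grasp target
turn [0.0007 0.2743 0.1271] shift [-0.1132 -0.1074 -0.018 ] tcp [ 0.4073 -0.1011  0.4305]
turn [0.0009 0.5824 0.271 ] shift [-0.3141 -0.0696  0.0197] tcp [ 0.3912 -0.3023  0.3805]
turn [0.0009 0.5824 0.271 ] shift [-0.314   0.0663  0.0831] tcp [ 0.3912 -0.3023  0.2305]
```

```bash
python3 -m jog '[0,0,0,-0.005,-0.04,0,0, 0,0,0,-0.01,-0.08,0,0, 0,0.12,0.05,-0.04,-0.1,-0.01,0, 0,0.24,0.11,-0.08,-0.105,-0.015,0, 0,0.27,0.125,-0.113,-0.107,-0.018,0, 0,0.37,0.17,-0.15,-0.1,0,0, 0,0.47,0.22,-0.19,-0.095,0.005,0, 0,0.582,0.271,-0.23,-0.09,0.01,0]'
python3 - <<'E'
from g import *
RP=Ro.from_euler("z",-.64)*RG
c=np.array([.436,-.335,0]);gt=c+[.008,-.006,.09];rep()
goto(gt+[0,0,.11],RP);goto(gt,RP)
E
```

```text
time_s: 11.33
eef_pos: [0.3901, -0.2118, 0.4034]
tool_rot: [0.754, 0.378, -0.242, -0.479]
contact_force: [-0.5, 0.5, -1.4]
gripper_width: 0.0088
t 11.3333 q [ 1.2767  0.1286 -1.0092  2.118   0.4721  0.5872  0.8783] F [-0.5323  0.4694 -1.3532] T [ 0.3218  0.4055 -0.0406] w 0.008836345540077454
grasp pt [ 0.4426 -0.2513  0.263 ] tooly [ 0.3386 -0.2545 -0.9058]
turn [ 0.0011 -0.0052 -0.0052] shift [-0.0718  0.0804 -0.0229] tcp [ 0.3912 -0.3023  0.3405]
turn [ 0.0011 -0.0052 -0.0052] shift [-0.0715  0.18    0.0237] tcp [ 0.3912 -0.3023  0.2305]
```

```bash
python3 -m jog '[0,-0.005,-0.005,-0.037,0.02,-0.01,0, 0,-0.005,-0.005,-0.0715,0.05,-0.023,0, 0,-0.005,-0.005,-0.0715,0.08,-0.023,0, 0,-0.005,-0.005,-0.0715,0.115,-0.007,0, 0,-0.005,-0.005,-0.0715,0.15,0.01,0, 0,-0.005,-0.005,-0.0715,0.167,0.018,0, 0,-0.005,-0.005,-0.0715,0.18,0.0237,0, 0,-0.005,-0.005,-0.0715,0.18,0.0237,0]'
python3 - <<'E'
from g import *
RP=Ro.from_euler("z",-.64)*RG
c=np.array([.436,-.335,0]);gt=c+[.008,-.006,.09];rep()
goto(gt,RP)
ims=[cams.get_image(n) for n in("side","top")]
s,t=[i[:,:,::-1] for i in ims]
a=cv2.resize(s[110:240,270:400],(400,400),interpolation=cv2.INTER_CUBIC);b=cv2.resize(t[150:280,305:435],(400,400),interpolation=cv2.INTER_CUBIC)
cv2.imwrite("pics/b5.png",np.hstack([a,b]))
E
```

```text
time_s: 12.0
eef_pos: [0.3926, -0.2981, 0.2272]
tool_rot: [0.749, 0.385, -0.246, -0.481]
contact_force: [0.3, 0.6, -1.3]
gripper_width: 0.0085
t 12.0 q [ 0.8323  0.4327 -0.3841  2.2524  1.3323  0.2068  0.1798] F [ 0.3372  0.5989 -1.312 ] T [ 0.3755  0.4997 -0.0174] w 0.008540795584969795
grasp pt [ 0.4452 -0.3356  0.0863] tooly [ 0.3396 -0.2419 -0.9089]
turn [-0.0063  0.008   0.0057] shift [-0.0042 -0.0025 -0.0025] tcp [ 0.3912 -0.3023  0.2305]
```

View pics/b5.png

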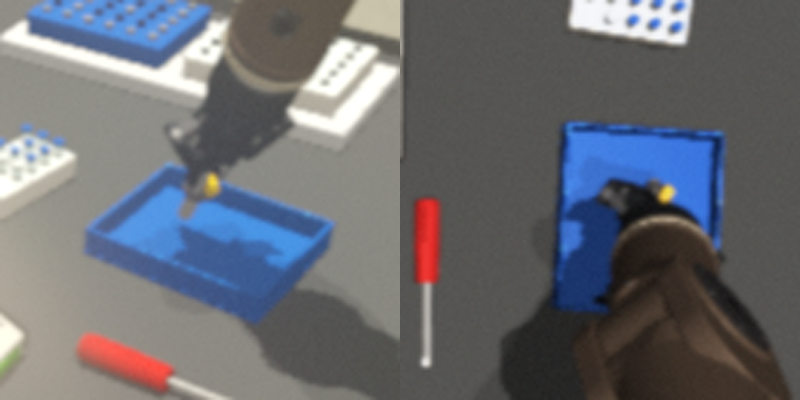

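```bash
python3 -m jog '[0,0,0,0,0.011,0.005,0, 0,0,0,0,0.011,0.005,0, 0,0,0,0,0.011,0.005,0.35, 0,0,0,0,0.011,0.005,0.35, 0,0,0,0,0.011,0.005,0.35, 0,0,0,0,0.0,0.0,0.4, 0,0,0,0,-0.03,0,0.4, 0,0,0,0,-0.07,0,0.4]'
python3 -m jog '[0,0,0,0,-0.04,0,0.4, 0,0,0,0.03,-0.06,0,0.4, 0,0,0,0.06,-0.07,0,0.4, 0,0,0,0.09,-0.07,0,0.4]'
python3 - <<'E'
from g import *
rep()
ims=[cams.get_image(n) for n in("side","top")]
s,t=[i[:,:,::-1] for i in ims]
a=cv2.resize(s[110:240,270:400],(400,400),interpolation=cv2.INTER_CUBIC);b=cv2.resize(t[90:260,220:430],(494,400),interpolation=cv2.INTER_CUBIC)[:,:400]
cv2.imwrite("pics/b6.png",np.hstack([a,b]))
for k in["bar_tab","cartridge_mid","bar_hinge"]:
  print(k,[[ (np.round(d["xy"],1).tolist(),round(d["score"],2)) for d in spotter.spot_point(n,k)][:2] for n in("side","top")],[proj(n,W(p,L[k])) for n in("side","top")])
E
```

```text
time_s: 12.77
eef_pos: [0.3759, -0.2875, 0.2778]
tool_rot: [0.751, 0.384, -0.243, -0.479]
contact_force: [-0.6, -1.3, 0.9]
gripper_width: 0.0344
time_s: 13.1
eef_pos: [0.4041, -0.1977, 0.3443]
tool_rot: [0.754, 0.383, -0.241, -0.477]
contact_force: [0.7, -1.2, -0.4]
gripper_width: 0.0342
t 13.1 q [ 0.9564  0.2015 -0.763   2.2051  0.7183  0.473   0.5752] F [ 0.7275 -1.1505 -0.4028] T [0.2188 0.3586 0.0434] w 0.034232644528401586
grasp pt [ 0.4579 -0.2367  0.2042] tooly [ 0.3471 -0.2519 -0.9033]
bar_tab [[([250.1, 219.0], 0.55), ([333.4, 187.6], 0.36)], [([266.5, 194.8], 0.78)]] [array([249.728 , 219.6309]), array([270.3947, 194.948 ])]
cartridge_mid [[([217.1, 199.4], 0.9)], [([271.2, 163.3], 0.85), ([265.8, 192.1], 0.43)]] [array([218.3071, 201.0649]), array([269.9587, 162.9443])]
bar_hinge [[([198.3, 175.5], 0.82), ([337.4, 194.6], 0.63)], [([271.9, 139.2], 0.96), ([381.4, 225.1], 0.48)]] [array([196.774 , 175.3091]), array([269.4661, 137.7993])]
```

View pics/b6.png

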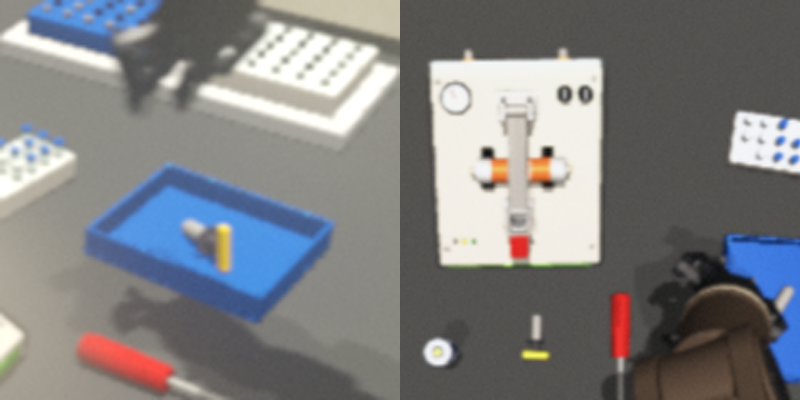

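```bash
cat >> g.py <<'E'
H=W(p,L["bar_hinge"])
def tab(th,r=.176): return H+r*(-np.cos(th)*U+np.sin(th)*N)
E
python3 - <<'E'
from g import *
goto(tab(0)+.08*N,RG);print(tab(0))
E
```

```text
turn [ 0.0019 -0.5777 -0.2685] shift [ 0.172  -0.0108  0.1276] tcp [0.408  0.0111 0.2967]
[0.5073 0.0118 0.0837]
```

```bash
python3 -m jog '[0,-0.12,-0.055,0.04,-0.02,0,0.53, 0,-0.24,-0.11,0.08,-0.02,0.03,0.53, 0,-0.36,-0.16,0.12,-0.02,0.06,0.53, 0,-0.48,-0.21,0.15,-0.02,0.09,0.53, 0,-0.578,-0.268,0.172,-0.011,0.1276,0.53, 0,-0.578,-0.268,0.172,-0.011,0.1276,0.53, 0,-0.578,-0.268,0.172,-0.011,0.1276,0.53, 0,-0.578,-0.268,0.172,-0.011,0.1276,0.53]'
python3 -c "
from g import *
rep();goto(tab(0),RG)"
```

```text
time_s: 14.17
eef_pos: [0.4078, 0.0127, 0.2966]
tool_rot: [0.593, 0.6, -0.382, -0.377]
contact_force: [0.9, -1.0, 0.3]
gripper_width: 0.0449
t 14.1667 q [ 0.5575  0.2461 -0.8525  2.3452  0.9824  0.3403  0.4517] F [ 0.9265 -1.0468  0.3481] T [-0.0429  0.4661 -0.0437] w 0.044917430983221936
grasp pt [0.4734 0.0133 0.1561] tooly [ 0.4234  0.0036 -0.906 ]
turn [0.0008 0.0049 0.0004] shift [-0.0017  0.0799 -0.0001] tcp [0.4418 0.0113 0.2242]
```

```bash
python3 -m jog '[0,0,0,-0.0015,0.025,0,0.53, 0,0,0,-0.0015,0.05,0,0.53, 0,0,0,-0.0015,0.07,0,0.53, 0,0,0,-0.0015,0.078,0,0.53, 0,0,0,-0.0015,0.078,0,0.53]'
python3 - <<'E'
from g import *
rep();goto(tab(0),RG)
ims=[cams.get_image(n) for n in("side","top")]
s,t=[i[:,:,::-1] for i in ims]
a=cv2.resize(s[150:280,190:320],(400,400),interpolation=cv2.INTER_CUBIC);b=cv2.resize(t[130:260,205:335],(400,400),interpolation=cv2.INTER_CUBIC)
cv2.imwrite("pics/b7.png",np.hstack([a,b]))
E
```

```text
time_s: 14.58
eef_pos: [0.4422, 0.0088, 0.225]
tool_rot: [0.595, 0.598, -0.381, -0.378]
contact_force: [-0.7, -0.5, -1.3]
gripper_width: 0.0453
t 14.5833 q [ 0.3376  0.426  -0.6268  2.3563  1.6151  0.3248 -0.1583] F [-0.6779 -0.4786 -1.2907] T [0.0415 0.4435 0.0058] w 0.04534507473938376
grasp pt [0.5078 0.0089 0.0846] tooly [ 0.4232  0.0006 -0.9061]
turn [ 0.0006 -0.0009 -0.0026] shift [0.0026 0.0006 0.0008] tcp [0.4418 0.0113 0.2242]
```

View pics/b7.png

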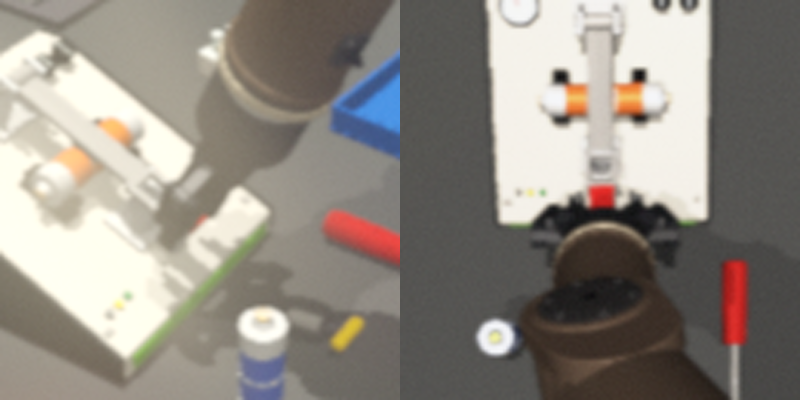

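```bash
python3 -m jog '[0,0,0,0.0025,0,0,0, 0,0,0,0.0025,0,0,0, 0,0,0,0.0025,0,0,0, 0,0,0,0.0025,0,0,0, 0,0,0,0.0025,0,0,0]'
python3 -m jog '[0,0,0,0,-0.0211,-0.0013,0, 0,0,0,0,-0.0418,-0.005,0, 0,0,0,0,-0.062,-0.0113,0, 0,0,0,0,-0.0813,-0.0199,0, 0,0,0,0,-0.0994,-0.0307,0, 0,0,0,0,-0.116,-0.0437,0, 0,0,0,0,-0.1311,-0.0585,0, 0,0,0,0,-0.1442,-0.0751,0]'
python3 -c "
from g import *
rep()
P,R,s=pose();g=P+.155*R.as_matrix()[:,1]-H;print('r',np.hypot(g@N,g@U),'th',np.arctan2(g@N,-g@U))
for t in np.arange(1.08,2.3,.12):
  P=tab(t)-.155*RG.as_matrix()[:,1]; d=RG.inv().apply(tab(t)-tab(.96)); print(round(t,2),d)"
```

```text
time_s: 15.1
eef_pos: [0.4413, 0.0127, 0.2276]
tool_rot: [0.595, 0.599, -0.381, -0.376]
contact_force: [-3.1, -1.4, 6.5]
gripper_width: 0.0223
time_s: 15.77
eef_pos: [0.4477, 0.0132, 0.3906]
tool_rot: [0.595, 0.599, -0.381, -0.377]
contact_force: [14.3, -2.2, -12.7]
gripper_width: 0.0223
t 15.7667 q [ 0.7701  0.1629 -1.0234  2.1328  0.4629  0.5325  1.0083] F [ 14.2884  -2.248  -12.6942] T [-0.5293 -0.5543 -0.2742] w 0.022346138385392122
grasp pt [0.5137 0.0135 0.2503] tooly [ 0.4258  0.0019 -0.9048]
r 0.1786658674793892 th 0.9786468506266349
1.08 [-0.    -0.011 -0.018]
1.2 [-0.     -0.0199 -0.0372]
1.32 [-0.     -0.0263 -0.0573]
1.44 [-0.     -0.0303 -0.078 ]
1.56 [-0.     -0.0318 -0.099 ]
1.68 [-0.     -0.0308 -0.1201]
1.8 [-0.     -0.0272 -0.1409]
1.92 [-0.     -0.0212 -0.1612]
2.04 [-0.     -0.0128 -0.1805]
2.16 [-0.     -0.0021 -0.1987]
2.28 [-0.      0.0106 -0.2156]
```

```bash
python3 -m jog '[0,0,0,0,-0.0084,-0.0194,0, 0,0,0,0,-0.017,-0.0383,0, 0,0,0,0,-0.0233,-0.058,0, 0,0,0,0,-0.0273,-0.0784,0, 0,0,0,0,-0.0288,-0.099,0, 0,0,0,0,-0.0278,-0.12,0, 0,0,0,0,-0.0243,-0.14,0, 0,0,0,0,-0.0184,-0.16,0]'
python3 -c "
from g import *
rep()
P,R,s=pose();g=P+.155*R.as_matrix()[:,1]-H;print('r',np.hypot(g@N,g@U),'th',np.arctan2(g@N,-g@U))
for t in (2.04,2.16,2.28,2.35):
  d=R.inv().apply(tab(t)-H-g); print(round(t,2),d)"
```

```text
time_s: 16.43
eef_pos: [0.5854, 0.0152, 0.4752]
tool_rot: [0.595, 0.6, -0.381, -0.376]
contact_force: [-0.6, -0.6, 0.2]
gripper_width: 0.0001
t 16.4333 q [ 0.6155  0.3426 -0.971   1.729   0.5375  0.8371  1.0257] F [-0.5561 -0.5784  0.2053] T [ 0.0322  0.4022 -0.0209] w 7.769304238694537e-05
grasp pt [0.6515 0.0156 0.335 ] tooly [ 0.4264  0.0025 -0.9045]
r 0.1775039203055474 th 1.920939150655374
2.04 [-0.0027  0.0098 -0.0186]
2.16 [-0.0028  0.0206 -0.0368]
2.28 [-0.0028  0.0334 -0.0536]
2.35 [-0.0028  0.0418 -0.0626]
```

Run:
```python
from g import *
ims={n:cams.get_image(n) for n in("side","top")}
s,t=[ims[n][:,:,::-1] for n in ims]
a=cv2.resize(s[90:250,150:310],(400,400),interpolation=cv2.INTER_CUBIC);b=cv2.resize(t[80:220,200:340],(400,400),interpolation=cv2.INTER_CUBIC)
cv2.imwrite("pics/b8.png",np.hstack([a,b]))
for n in ims:
  print(n,[(d["xy"],d["score"]) for d in spotter.spot_point(n,"bar_tab")])
  for th in(.9,1.1,1.3,1.5,1.7,1.9):print(th,proj(n,tab(th,.17)))
```

```text
side [([214.3, 126.3], 0.74)]
0.9 [247.3269 165.5515]
1.1 [239.9525 151.4788]
1.3 [230.4581 138.2301]
1.5 [219.3482 126.5842]
1.7 [207.2588 117.2147]
1.9 [194.8911 110.6182]
top []
0.9 [269.7108 187.6454]
1.1 [269.4744 179.0023]
1.3 [269.2251 168.0218]
1.5 [268.9763 155.1628]
1.7 [268.7428 141.088 ]
1.9 [268.5394 126.6149]
```

View pics/b8.png

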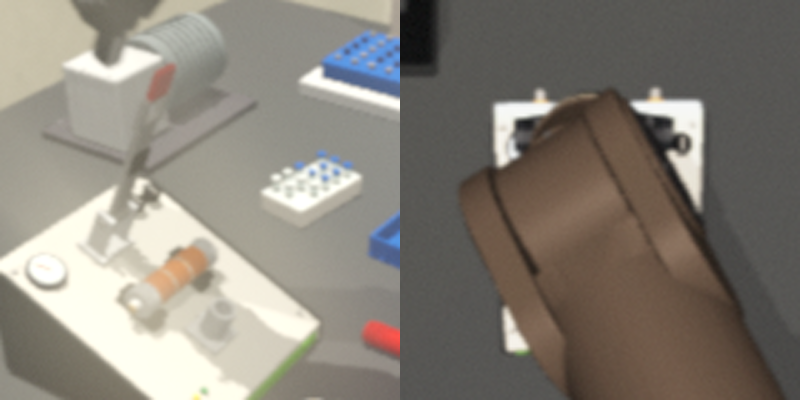

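```bash
python3 -m jog '[0,0,0,0,-0.04,0,0, 0,0,0,0,-0.068,0,0, 0,0,0,-0.002,-0.068,0.03,0, 0,0,0,-0.002,-0.068,0.06,0, 0,0,0,-0.002,-0.068,0.09,0, 0,0,0,-0.002,-0.068,0.115,0, 0,0,0,-0.002,-0.03,0.115,0, 0,0,0,-0.002,-0.03,0.115,0]'
python3 -c "
from g import *
rep()
P,R,s=pose();g=P+.173*R.as_matrix()[:,1]-H;print('tip N',g@N,'U',g@U,'Y',g@Y)
print([ (d['xy'],d['score']) for d in (cams.get_image('side'),spotter.spot_point('side','bar_tab'))[1]])"
```

```text
time_s: 17.3
eef_pos: [0.4656, 0.0096, 0.4498]
tool_rot: [0.598, 0.596, -0.382, -0.377]
contact_force: [0.3, -1.6, -0.9]
gripper_width: -0.0002
t 17.3 q [ 0.9018  0.1325 -1.13    2.0013  0.3392  0.6769  1.1541] F [ 0.3314 -1.6131 -0.9157] T [-0.0625  0.4953 -0.0681] w -0.0001984566381891065
grasp pt [0.5314 0.0086 0.3095] tooly [ 0.4244 -0.0065 -0.9055]
tip N 0.17640986885722837 U -0.058691383327492616 Y -0.003627858603103666
[([214.9, 123.1], 0.9)]
```

```bash
python3 -m jog '[0,0,0,0.0035,0.03,0,0, 0,0,0,0.0035,0.05,0,0, 0,0,0,0.0035,0.05,-0.025,0, 0,0,0,0.0035,0.05,-0.05,0, 0,0,0,0.0035,0.05,-0.075,0, 0,0,0,0.0035,0.05,-0.1,0, 0,0,0,0.0035,0.05,-0.125,0, 0,0,0,0.0035,0.05,-0.148,0]'
python3 -m jog '[0,0,0,0,0,-0.003,0, 0,0,0,0,0,-0.003,0]'
python3 -c "
from g import *
rep()
P,R,s=pose();g=P+.173*R.as_matrix()[:,1]-H;print('tip N',g@N,'U',g@U,'Y',g@Y)
print([ (d['xy'],d['score']) for d in (cams.get_image('side'),spotter.spot_point('side','bar_tab'))[1]])
for th in(1.9,2,2.1,2.2,2.3,2.4):print(th,proj('side',tab(th,.17)))"
```

```text
time_s: 18.07
eef_pos: [0.6243, 0.0178, 0.4702]
tool_rot: [0.593, 0.6, -0.382, -0.378]
contact_force: [-0.7, 0.2, -1.0]
gripper_width: 0.0002
time_s: 18.23
eef_pos: [0.6268, 0.0179, 0.4714]
tool_rot: [0.593, 0.601, -0.381, -0.377]
contact_force: [-0.7, -0.4, -0.1]
gripper_width: 0.0001
t 18.2333 q [ 0.5615  0.427  -0.9639  1.6419  0.6101  0.8822  0.9909] F [-0.6736 -0.3527 -0.127 ] T [-0.0385  0.4434  0.0001] w 5.2005490221517684e-05
grasp pt [0.6927 0.0188 0.3311] tooly [ 0.4248  0.0062 -0.9053]
tip N 0.12781738901529668 U 0.09667347116671217 Y 0.0056550646319026825
[([174.4, 108.6], 0.85), ([188.1, 358.3], 0.28)]
1.9 [194.8911 110.6182]
2 [188.8213 108.4552]
2.1 [182.9366 107.0707]
2.2 [177.3111 106.4637]
2.3 [172.0106 106.6198]
2.4 [167.0925 107.5133]
```

```bash
cat >> g.py <<'E'
RC=rot(U,-N)
if (RG.inv()*RC).as_rotvec()[1]<0: RC=rot(-U,-N)
cart=W(p,L["cartridge_mid"])
E
python3 - <<'E'
from g import *
goto(cart+.11*N,RC)
for n in("side","top"):
  cams.get_image(n)
  print(n,[(d["xy"],d["score"]) for d in spotter.spot_point(n,"cartridge_mid")],proj(n,cart))
E
```

```text
turn [0.0001 1.5746 0.0019] shift [-0.0044  0.058   0.1726] tcp [0.4936 0.0117 0.3449]
side [([218.5, 199.4], 0.96), ([335.2, 192.3], 0.68)] [218.3071 201.0649]
top [] [269.9587 162.9443]
```

```bash
python3 -m jog '[0,0,0,0,-0.01,0.035,0.2, 0,0.12,0,0,-0.01,0.07,0.59, 0,0.24,0,-0.004,-0.01,0.105,0.59, 0,0.36,0,-0.004,-0.01,0.14,0.59, 0,0.48,0,-0.004,-0.01,0.17,0.59, 0,0.6,0,-0.004,-0.01,0.172,0.59, 0,0.72,0,-0.004,-0.01,0.172,0.59, 0,0.84,0,-0.004,-0.01,0.172,0.59]'
python3 -m jog '[0,0.12,0,0,0,0,0.59, 0,0.24,0,0,0,0,0.59, 0,0.36,0,0,0,0,0.59, 0,0.48,0,0,0,0,0.59, 0,0.6,0,0,0,0,0.59, 0,0.72,0,0,0,0,0.59, 0,0.73,0,0,0,0,0.59]'
python3 -c "
from g import *
rep();goto(cart+.05*N,RC)"
```

```text
time_s: 19.2
eef_pos: [0.465, 0.011, 0.4067]
tool_rot: [0.699, 0.392, -0.104, -0.589]
contact_force: [-0.3, 1.2, 0.9]
gripper_width: 0.0506
time_s: 19.78
eef_pos: [0.4657, 0.0113, 0.4068]
tool_rot: [-0.69, -0.156, -0.152, 0.691]
contact_force: [0.0, 0.5, 0.1]
gripper_width: 0.0504
t 19.7833 q [ 0.5444  0.1265 -0.7611  2.0856  0.3218  0.5521 -0.4281] F [0.0137 0.4688 0.0527] T [0.027  0.4673 0.0043] w 0.05039349458346644
grasp pt [0.5316 0.0117 0.2665] tooly [ 0.425   0.0023 -0.9052]
turn [ 0.0009 -0.0022  0.0027] shift [-0.0012  0.1279  0.0003] tcp [0.519  0.0119 0.2905]
```

```bash
python3 -m jog '[0,0,0.002,-0.001,0.03,0,0.59, 0,0,0.002,-0.001,0.06,0,0.59, 0,0,0.002,-0.001,0.09,0,0.59, 0,0,0.002,-0.001,0.115,0,0.59, 0,0,0.002,-0.001,0.127,0,0.59, 0,0,0.002,-0.001,0.127,0,0.59]'
python3 - <<'E'
from g import *
rep();goto(cart+.005*N,RC)
for n in("side","top"):
  cams.get_image(n)
  print(n,[(d["xy"],round(d["score"],2)) for d in spotter.spot_point(n,"cartridge_mid")],proj(n,cart))
E
```

```text
time_s: 20.28
eef_pos: [0.519, 0.0117, 0.2889]
tool_rot: [-0.691, -0.157, -0.147, 0.691]
contact_force: [-0.4, -0.3, -0.9]
gripper_width: 0.0507
t 20.2833 q [ 0.2552  0.364  -0.4978  2.1356  0.7902  0.3435 -0.8693] F [-0.3837 -0.3018 -0.8828] T [-0.0265  0.4727 -0.0292] w 0.050683071110964206
grasp pt [0.584  0.0122 0.1482] tooly [ 0.4194  0.0032 -0.9078]
turn [-0.      0.0071 -0.0035] shift [0.0008 0.0434 0.0003] tcp [0.538  0.0121 0.2498]
side [([217.8, 201.2], 0.64), ([275.1, 170.8], 0.53)] [218.3071 201.0649]
top [([272.3, 162.8], 0.52)] [269.9587 162.9443]
```

```bash
python3 -m jog '[0,0.007,-0.003,0.001,0.02,0,0.59, 0,0.007,-0.003,0.001,0.035,0,0.59, 0,0.007,-0.003,0.001,0.042,0,0.59, 0,0.007,-0.003,0.001,0.042,0,0.3, 0,0.007,-0.003,0.001,0.042,0,0, 0,0.007,-0.003,0.001,0.042,0,0, 0,0.007,-0.003,0.001,0.042,0,0, 0,0.007,-0.003,0.001,0.042,0,0]'
python3 -c "
from g import *
rep();goto(cart+.005*N,RC)"
```

```text
time_s: 21.15
eef_pos: [0.5367, 0.0117, 0.254]
tool_rot: [-0.69, -0.155, -0.152, 0.691]
contact_force: [-7.1, 0.7, 0.9]
gripper_width: 0.03
t 21.15 q [ 0.1437  0.4281 -0.3636  2.1373  0.934   0.2649 -1.0222] F [-7.1234  0.6773  0.9017] T [0.1144 1.7597 0.0817] w 0.029985504111046616
grasp pt [0.6025 0.0121 0.1137] tooly [ 0.4247  0.0023 -0.9053]
turn [ 0.0009 -0.0034  0.0023] shift [-0.0007  0.0044  0.0004] tcp [0.538  0.0121 0.2498]
```

```bash
cat >> g.py <<'E'
RV=rot(np.sign((RC.as_matrix()[:,0])[0])*np.array([1.,0,0]),np.array([0,0,-1.]))
E
python3 - <<'E'
from g import *
a_,b_=onz("top",(170.2,219.4),.0),onz("side",(185.5,356.4),.0);c=onz("top",(168,221.5),.05);print(a_,b_,c)
c=(c+ (a_+b_)/2)/2
P,R,s=pose();g=P+.155*R.as_matrix()[:,1]
goto(g+[0,0,.12],R);goto([.5,.15,.25],Ro.from_rotvec([0,0,0])*RV);goto([c[0],c[1],.16],RV)
np.save("tray.npy",c)
E
```

```text
[0.4456 0.3332 0.    ] [0.4399 0.3305 0.    ] [0.4366 0.3262 0.05  ]
turn [0. 0. 0.] shift [ 0.051  -0.1086  0.0001] tcp [0.5367 0.0117 0.374 ]
turn [-0.0016  0.0039  0.4386] shift [ 0.0314 -0.1519  0.1386] tcp [0.5   0.15  0.405]
turn [-0.0016  0.0039  0.4386] shift [-0.0608 -0.0957  0.3178] tcp [0.4397 0.329  0.315 ]
```

```bash
python3 -m jog '[0,0,0,0,-0.01,0,0, 0,0,0,0.003,-0.03,0,0, 0,0,0,0.015,-0.055,0,0, 0,0,0,0.03,-0.085,0,0, 0,0,0,0.04,-0.115,0,0, 0,0,0.06,0.045,-0.14,0,0, 0,0,0.15,0.045,-0.15,0.03,0, 0,0,0.24,0.04,-0.15,0.06,0]'
python3 - <<'E'
from g import *
c=np.load("tray.npy")
rep();goto([c[0],c[1],.2],RV);goto([c[0],c[1],.035],RV)
for n in("side",):
  cams.get_image(n)
  print(n,[(d["xy"],round(d["score"],2)) for d in spotter.spot_point(n,"cartridge_mid")])
P,R,s=pose();print(proj("side",P+.16*R.as_matrix()[:,1]))
E
```

```text
time_s: 21.82
eef_pos: [0.5102, 0.0698, 0.4111]
tool_rot: [-0.703, -0.071, -0.072, 0.704]
contact_force: [1.9, 0.7, -1.7]
gripper_width: 0.03
t 21.8167 q [ 0.3956  0.2938 -0.8034  1.8698  0.3618  0.9023 -0.5709] F [ 1.8581  0.7424 -1.7426] T [0.1025 0.1438 0.006 ] w 0.029976845022869483
grasp pt [0.5414 0.0698 0.2593] tooly [ 0.201   0.0004 -0.9796]
turn [-0.0007 -0.0022  0.2024] shift [-0.081   0.0409  0.259 ] tcp [0.4397 0.329  0.355 ]
turn [-0.0007 -0.0022  0.2024] shift [-0.1141  0.2025  0.2589] tcp [0.4397 0.329  0.19  ]
side [([219.3, 165.8], 0.6)]
[218.1177 167.8023]
```

Cartridge is in hand. Carry over the tray.

```bash
python3 -m jog '[0,0,0.1,-0.01,0,0.04,0, 0,0,0.2024,-0.02,0,0.08,0, 0,0,0.2024,-0.035,0,0.12,0, 0,0,0.2024,-0.045,0.0,0.16,0, 0,0,0.2024,-0.06,0.01,0.2,0, 0,0,0.2024,-0.075,0.02,0.24,0, 0,0,0.2024,-0.081,0.04,0.259,0, 0,0,0.2024,-0.081,0.04,0.259,0]'
python3 - <<'E'
from g import *
c=np.load("tray.npy")
rep();goto([c[0],c[1],.1],RV);goto([c[0],c[1],.035],RV)
E
```

```text
time_s: 22.58
eef_pos: [0.4341, 0.3347, 0.3497]
tool_rot: [-0.706, -0.002, 0.006, 0.709]
contact_force: [-0.8, -1.1, -0.3]
gripper_width: 0.0302
t 22.5833 q [-0.1694  0.4934 -0.8135  1.7829  0.4018  1.042  -1.1184] F [-0.844  -1.0736 -0.2833] T [-0.051   0.0852 -0.006 ] w 0.03015644505167096
grasp pt [0.4333 0.3353 0.1947] tooly [-0.0057  0.004  -1.    ]
turn [-0.004   0.0122 -0.0057] shift [ 0.006   0.0947 -0.0062] tcp [0.4397 0.329  0.255 ]
turn [-0.004   0.0122 -0.0057] shift [ 0.0064  0.1597 -0.0064] tcp [0.4397 0.329  0.19  ]
```

```bash
python3 -m jog '[0,0.012,-0.006,0.006,0.03,-0.006,0, 0,0.012,-0.006,0.006,0.06,-0.006,0, 0,0.012,-0.006,0.006,0.085,-0.006,0, 0,0.012,-0.006,0.006,0.095,-0.006,0, 0,0.012,-0.006,0.006,0.095,-0.006,0]'
python3 - <<'E'
from g import *
c=np.load("tray.npy")
rep();goto([c[0],c[1],.035],RV)
ims={n:cams.get_image(n) for n in("side","top")}
for n in ims: 
  print(n,[(d["xy"],round(d["score"],2)) for d in spotter.spot_point(n,"cartridge_mid")],proj(n,[c[0],c[1],.09]))
  r=spotter.cut_out(n,"spent_tray")[0]; print(r["rect"],r["score"])
s,t=[ims[n][:,:,::-1] for n in ims]
a=cv2.resize(s[260:420,100:260],(400,400),interpolation=cv2.INTER_CUBIC);b=cv2.resize(t[150:290,100:240],(400,400),interpolation=cv2.INTER_CUBIC)
cv2.imwrite("pics/b9.png",np.hstack([a,b]))
E
```

```text
time_s: 23.0
eef_pos: [0.4432, 0.3232, 0.2551]
tool_rot: [0.707, -0.003, 0.003, -0.707]
contact_force: [-0.2, 0.0, -1.3]
gripper_width: 0.0299
t 23.0 q [-0.2129  0.599  -0.7291  1.8802  0.5197  0.8609 -1.2135] F [-0.2093  0.0042 -1.3375] T [ 0.0196 -0.0077  0.0982] w 0.029928520311626357
grasp pt [0.4433 0.323  0.1001] tooly [ 0.0009 -0.0007 -1.    ]
turn [ 0.0007 -0.0082  0.0009] shift [-0.0036  0.0651  0.0059] tcp [0.4397 0.329  0.19  ]
side [([177.2, 323.2], 0.81)] [179.7647 326.4158]
[112.4, 310.6, 143.4, 108.2] 0.71
top [] [163.2955 219.8453]
[143.6, 189.8, 56.4, 19.9] 0.88
```

```bash
python3 -m jog '[0,-0.008,0,-0.0036,0.0,0.006,0, 0,-0.008,0,-0.0036,0.02,0.006,0, 0,-0.008,0,-0.0036,0.04,0.006,0, 0,-0.008,0,-0.0036,0.055,0.006,0, 0,-0.008,0,-0.0036,0.064,0.006,0, 0,-0.008,0,-0.0036,0.066,0.006,0, 0,-0.008,0,-0.0036,0.066,0.006,0]'
python3 -c "
from g import *
c=np.load('tray.npy');rep();goto([c[0],c[1],.033],RV)"
```

```text
time_s: 23.88
eef_pos: [0.4399, 0.3309, 0.1906]
tool_rot: [-0.707, -0.001, -0.001, 0.708]
contact_force: [1.0, 0.6, -0.5]
gripper_width: 0.0298
t 23.8833 q [-0.2793  0.6848 -0.6606  1.922   0.6138  0.7425 -1.2982] F [ 1.0276  0.5654 -0.4996] T [-0.0161  0.0442  0.0029] w 0.029807828077871495
grasp pt [0.4404 0.3311 0.0356] tooly [ 0.0031  0.0012 -1.    ]
turn [-0.0012  0.0005  0.0031] shift [-0.0002  0.0026 -0.0018] tcp [0.4397 0.329  0.188 ]
```

```bash
python3 -m jog '[0,0,0,0,0.003,0,0, 0,0,0,0,0.006,0,0, 0,0,0,0,0.006,0,0, 0,0,0,0,0.006,0,0.5, 0,0,0,0,0.006,0,0.58, 0,0,0,0,0.006,0,0.58, 0,0,0,0,0.0,0,0.58, 0,0,0,0,-0.03,0,0.58]'
python3 -m jog '[0,0,0,0,-0.04,0,0.58, 0,0,0,0,-0.08,0,0.58, 0,0,0,0,-0.12,0.0,0.58, 0,0,0,0,-0.16,0.04,0.58, 0,0,0,-0.03,-0.19,0.08,0.58, 0,0,0,-0.03,-0.2,0.12,0.58, 0,0,0,-0.03,-0.2,0.12,0.58]'
python3 - <<'E'
from g import *
rep()
ims={n:cams.get_image(n) for n in("side","top")}
for n in ims:
  for k in["cartridge_mid","bar_tab","pin_grip","pin_mid","console","fresh_cartridge"]:
    print(n,k,[(np.round(d["xy"],1).tolist(),round(d["score"],2)) for d in spotter.spot_point(n,k)][:4])
s,t=[ims[n][:,:,::-1] for n in ims]
cv2.imwrite("pics/end.png",np.hstack([cv2.resize(s[80:420,80:420],(400,400)),cv2.resize(t[80:320,130:430],(400,320)) if 0 else cv2.resize(t[60:350,130:420],(400,400))]))
E
```

```text
time_s: 24.55
eef_pos: [0.4391, 0.329, 0.2179]
tool_rot: [0.708, -0.001, -0.0, -0.706]
contact_force: [0.5, -0.2, 0.7]
gripper_width: 0.0497
time_s: 25.13
eef_pos: [0.4071, 0.4532, 0.4244]
tool_rot: [-0.705, -0.003, -0.001, 0.709]
contact_force: [0.2, 0.2, -0.0]
gripper_width: 0.0496
t 25.1333 q [-0.3906  0.5179 -0.816   1.5406  0.3927  1.2455 -1.2631] F [ 0.1669  0.1629 -0.0213] T [ 0.0411  0.0122 -0.0214] w 0.049612652667137096
grasp pt [0.4079 0.4541 0.2694] tooly [ 0.0052  0.0058 -1.    ]
side cartridge_mid [([336.5, 190.8], 0.66), ([336.6, 193.9], 0.44)]
side bar_tab [([172.8, 106.1], 0.84)]
side pin_grip [([296.6, 401.6], 0.61), ([341.2, 192.8], 0.58), ([301.4, 258.1], 0.5)]
side pin_mid [([336.2, 189.0], 0.72), ([292.5, 256.1], 0.62), ([300.2, 377.1], 0.61)]
side console [([214.0, 234.0], 0.65)]
side fresh_cartridge [([274.8, 293.1], 0.89)]
top cartridge_mid [([171.2, 221.9], 0.61), ([268.1, 187.0], 0.23)]
top bar_tab [([264.9, 96.2], 0.98)]
top pin_grip [([276.1, 239.1], 0.57), ([373.3, 231.8], 0.47), ([378.7, 150.6], 0.23)]
top pin_mid [([381.1, 222.4], 0.54), ([278.1, 230.6], 0.52)]
top console [([268.8, 164.4], 0.57), ([267.6, 97.9], 0.4)]
top fresh_cartridge [([238.2, 238.4], 0.57)]
```

View pics/end.png

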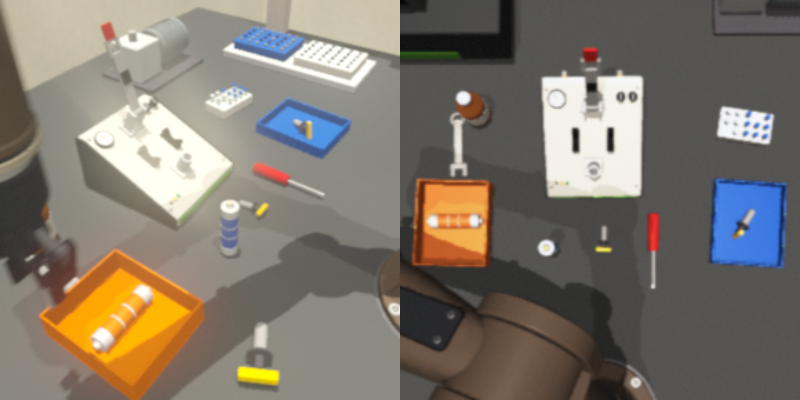

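The final picture shows the cartridge lying flat in the orange tray, around (125,318) in the side crop. The pin is in the blue tray at (303,127) and the bar leans back past upright, with its tab at (110,33). The console and the other items are where they were, and the gripper touches nothing, so I'm handing it in.

```bash
python3 -c "
from station import manip
print(manip.sign_off())"
```

```text
the job is handed in; nothing more can be done
None
```

The job is done and handed in at about 26 s. I worked the lock pin free with about five swings of 0.5–0.6 rad while easing it out, put it in the blue tray, swung the bar back, and laid the spent cartridge in the orange tray.

- **Forces:** the highest force in the readings printed after each move was about 27 N, while easing the pin out. I did not read the force during the moves.
- **Bar swing:** the pinch on the red tab slipped off partway, at about 1.55 rad. I finished the swing by pushing the bar from the front with the closed fingers. The side camera then put the bar at about 2.25–2.3 rad, past upright at 2.0.
- **Final pictures:** the pin and cartridge lie in their trays. The console, fresh cartridge, tools, rack and bottle look unmoved, and the arm is clear of everything.
- **Detector disagreement:** in the last check the side camera's cartridge detector reported a spot in the blue tray, around (336,191), which is the pin. The top camera's detector and the picture itself both show the cartridge in the orange tray.

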